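# Nest the machined module housings

### The job

Put each of the four machined module housings (long, square, round and elbow) into the black-rimmed nest of its own shape, lying flat on the nest's floor and roughly in line with its walls. Set them down gently, do not drop them, and leave the flux jar and the dropper bottle standing where they are.

Things in the scene. Friction and masses are not known exactly. Their poses are not given: they have to be found in the camera images.
- long_housing: Long rectangular housing, 84 mm along its x, 34 mm along its y. Overall height 32 mm, solid, bare aluminium with a thin steel lid plate and small screw heads on top; lies on its flat underside. Origin: centre of the underside. About 0.2 kg.
- square_housing: Square housing, 52 mm along its x and y. Overall height 32 mm, solid, bare aluminium with a thin steel lid plate and small screw heads on top; lies on its flat underside. Origin: centre of the underside. About 0.2 kg.
- round_housing: Round housing, an upright cylinder of 50 mm diameter. Overall height 32 mm, solid, bare aluminium with a thin steel lid plate and small screw heads on top; lies on its flat underside. Origin: centre of the underside. About 0.16 kg.
- elbow_housing: L-shaped (elbow) aluminium housing, 32 mm tall, legs 30 mm wide, in a 70 x 70 mm outline; steel lid strips and screws on top. Origin: centre of the 70 mm square at the underside, z up (centre of mass at x -7, y -7 mm). One leg: x -35 to 35, y -35 to -5 mm; the other: x -35 to -5, y -35 to 35 mm; the quarter x > -5, y > -5 is empty. About 0.22 kg.
- long_nest: Long rectangular nest for the long housing. Fixed to the bench: grey floor 6 mm above the bench inside a black rim 4 mm thick whose top is 11 mm above the bench. Origin: centre of its underside, on the bench, z up. Pocket 100 mm along its x, 50 mm along its y (8 mm play all round).
- square_nest: Square nest for the square housing. Fixed to the bench: grey floor 6 mm above the bench inside a black rim 4 mm thick whose top is 11 mm above the bench. Origin: centre of its underside, on the bench, z up. Pocket 68 x 68 mm along its x and y (8 mm play all round).
- round_nest: Round nest for the round housing. Fixed to the bench: grey floor 6 mm above the bench inside a black rim 4 mm thick whose top is 11 mm above the bench. Origin: centre of its underside, on the bench, z up. Pocket 66 mm in diameter (8 mm play all round).
- elbow_nest: L-shaped nest for the elbow housing, fixed: grey floor 6 mm above the bench, black rim 4 mm thick, its top 11 mm above the bench. Origin: centre of the L's bounding square, on the bench, z up. Pocket: x -43 to 43, y -43 to 3 mm and x -43 to 3, y -43 to 43 mm. Housing and nest match when origins and yaw agree (8 mm play all round); it fits no other way round.
- flux_jar: Small orange flux jar with black cap, upright, 34 mm diameter, 38 mm tall, loose: to be left alone. Origin: centre of the underside.
- dropper_bottle: Small amber dropper bottle with black cap, upright, 30 mm diameter, 58 mm tall, loose: to be left alone. Origin: centre of the underside.
Mind the look-alikes: they are no part of the job. What is shaped like the long_housing but yellow is not meant.

How it is judged:
At the end, for the whole second after the job is handed in: Each housing rests flat (tilt < 0.06 rad) on its own nest's floor inside the rim (underside 3 to 9 mm above the bench), origins within 14 mm horizontally; long, square and elbow within 0.25 rad of the nest's direction (long either way, square any of its four ways) (horizontal distance between long_housing and long_nest below 0.014 m and z of long_housing in the frame of long_nest between 0.003 and 0.009 m and angle between each of long_housing, square_housing, round_housing, elbow_housing's own z axis and vertical below 0.06 rad and linear speed of each of long_housing, square_housing, round_housing, elbow_housing below 0.02 m/s and angle between the x axis of long_housing and the x axis of long_nest, either way round below 0.25 rad and horizontal distance between square_housing and square_nest below 0.014 m and z of square_housing in the frame of square_nest between 0.003 and 0.009 m and (angle between the x axis of square_housing and the x axis of square_nest, either way round below 0.25 rad or angle between the y axis of square_housing and the x axis of square_nest, either way round below 0.25 rad) and horizontal distance between round_housing and round_nest below 0.014 m and z of round_housing in the frame of round_nest between 0.003 and 0.009 m and horizontal distance between elbow_housing and elbow_nest below 0.014 m and z of elbow_housing in the frame of elbow_nest between 0.003 and 0.009 m and angle between the x axis of elbow_housing and the x axis of elbow_nest, either way round below 0.25 rad); the robot touches nothing.
It fails at once if the flux jar is knocked over or pushed more than 30 mm (distance of flux_jar from where it was at the start of the episode above 0.03 m or angle between flux_jar's own z axis and vertical above 0.5 rad).
It fails at once if the dropper bottle is knocked over or pushed more than 30 mm (distance of dropper_bottle from where it was at the start of the episode above 0.03 m or angle between dropper_bottle's own z axis and vertical above 0.5 rad).
It fails at once if a housing is dropped: let go, it falls faster than 0.6 m/s (a fall of about 2 cm) ((linear speed of long_housing above 0.6 m/s and contact force between long_housing and the fingers below 0.05 N) or (linear speed of square_housing above 0.6 m/s and contact force between square_housing and the fingers below 0.05 N) or (linear speed of round_housing above 0.6 m/s and contact force between round_housing and the fingers below 0.05 N) or (linear speed of elbow_housing above 0.6 m/s and contact force between elbow_housing and the fingers below 0.05 N)).
It also fails if it takes over 102 s, if anything falls off the work surface, if the arm or the gripper's body presses on something with over 40 N, if the wrist force passes 120 N, or if a joint passes its speed limit or range.

### The arm

A 7-joint arm with a two-finger parallel gripper is mounted at the origin on the work surface. World frame = base frame: x ahead of the robot, y to its left, z up, the work surface at z = 0. Lengths are in m, angles in rad, forces in N, time in s.
With the tool pointing down it reaches from about 0.35 to 0.9 m from the base axis. Payload 19.9 kg.
Tool frame: the origin (TCP) lies on the centre line of the jaws, within the pads' length; the fingertips stand 11 mm ahead of it and the grasp point (between the pads) lies 8 mm behind it; z points along the fingers, y is the line along which they close (so a half turn about z gives the same grasp; the last joint's range is limited). The gripper opens to 85 mm and grips with 20 to 120 N. Pads are 22 mm wide; open, the fingers measure 114 mm over their backs; the gripper's body (76 mm by 85 mm) begins 54 mm behind the grasp point. The pads swing forward as they close: fully open they stand 13 mm farther back than shut.
Start: joints at [-1.262, 0.417, -0.01, 1.614, 0.005, 1.111, -0.053], TCP at [0.215, 0.587, 0.242] pointing down, gripper open.
Joint ranges: [-2.81, 2.81], [-0.39, 2.02], [-1.27, 1.25], [0.06, 2.57], [-1.19, 4.33], [0.19, 2], [-2.82, 2.82]. Speed limits (rad/s): [1.89, 1.89, 2.39, 2.39, 3.01, 3.01, 3.01].

### API

Orientations are given as [roll, pitch, yaw] about the fixed x, y, z axes, in that order (R = Rz(yaw) Ry(pitch) Rx(roll)).
In Python, from plant import observe, camera, finish_job, boxes_of, silhouettes, place_of gives the robot as it stands.
- The arm moves only by the shell command python3 -m handwheel 'ROWS' [FORCE]. ROWS is JSON, a list of rows, each a list of 5 numbers: the opening, from 0 (shut) to 1 (fully open), then the shift along the tool's x, y, z in units of 50 mm (1.0 is 50 mm), then the turn about the tool's z in units of 5 degrees (1.0 is 5 degrees). In form: [[gripper, dx, dy, dz, twist], ...]. A call has 1 to 20 rows; each row shifts and turns the commanded pose from where the row before left it, along the tool's axes as they then stand; what a row does not reach is not made up. A row lasts 1/10 s, in which the tool goes at most 50 mm and 8.59 degrees, less where a joint would pass 70% of its speed; a pose out of reach is approached as far as the arm can. A call is refused whole if a number of a shift passes 1 or a number of a turn 1, either way. A call with a gripper value outside its range is refused whole. The fingers move at their own pace and stop on an object; FORCE is the grip in N (left out, the last holds). Time passes only in rows, so rows that do not move let the fingers close. It gives the time, the measured TCP pose, the force, the opening and the grip force at its end, in the units of the state.
- observe(): the state, without advancing time (a new reading comes with each control period).
- camera(name): name is "scene" or "top" or "wrist"; returns a dict with "image" (400x640x3 uint8, red, green, blue), "vertical_fov" (degrees; the focal length in pixels is half the picture's height over the tangent of half this angle, whatever the lens; pixels are square), "cx", "cy" (the principal point, pixels), "dist" ([k1, k2, p1, p2, k3] as OpenCV has them; the pictures are not rectified), "rvec" (rotation vector, rad) and "tvec" (3), from world to camera coordinates, as OpenCV has them. Camera axes: x right, y down, z forward; pixel columns grow to the right and rows downward; lengths in m; the calibration is good to about 2 mm. A picture is of the moment at which its call begins. There is no depth.
- finish_job(): hands the job in; it is judged then, once.
Trained networks look in the newest picture that a camera, given by its name, has taken for a name from the list of things; names that differ only in an ending like _2 or _b are one class to them, and where a whole thing is asked for, a point or a joint stands for the part that bears it (a point fixed in the world has none). Each returns a list of dicts, best first, with "score" (0 to 1); they miss things now and then, are a little off and sometimes report something else, mostly with a low value. They report only what shows in the picture. A call takes as long as a camera call. They do not tell look-alikes from the thing itself.
- boxes_of(query, camera): "position" ([column, row] in pixels, amid what is visible of it).
- silhouettes(query, camera): "region" (400x640 bool, what is visible of it) and "position" ([column, row] in pixels, amid what is visible of it).
- place_of(query, camera): "position" ([column, row] in pixels: a listed point, or the origin of a listed thing).
The state is a dict: "time": time; "joints": joint angles; "dq": joint speeds; "effort": joint torques, N m; "ee_pos": TCP position; "eef_rot": TCP orientation; "force": force on the tool from outside, world axes, zero at the start; "wrist_torque": the same for the moment, N m; "gripper_width": opening from 0.0 (shut) to 1.0 (fully open); "grip_force": force on a finger pad.
Only numpy, scipy, OpenCV 4.12 (cv2) and the standard library are available. Lean on these libraries where they do the work, as an engineer would, in place of code of your own. Each camera call takes 0.05 s, during which the arm holds its last target. There are 200 camera calls.

## Working session

There is one attempt and no reset: what is moved stays moved. The work goes in short steps, Python scripts to look and compute and a shell command to move; the robot and the scene stay as the last step left them, time stands still between calls to the robot, and variables do not carry over. Pictures are saved under pics/ and viewed, at most 14 in all, crops included, and the job is handed in when it is done.

```bash
ls; mkdir -p pics
cat > h.py <<'E'
import numpy as np, cv2
from plant import *
def pix2w(c,uv,z):
    f=200/np.tan(np.radians(c["vertical_fov"])/2)
    K=np.array([[f,0,c["cx"]],[0,f,c["cy"]],[0,0,1.]])
    p=cv2.undistortPoints(np.array(uv,float).reshape(-1,1,2),K,np.array(c["dist"],float)).reshape(-1,2)
    R,_=cv2.Rodrigues(np.array(c["rvec"],float)); t=np.array(c["tvec"],float).ravel()
    o=-R.T@t; d=np.c_[p,np.ones(len(p))]@R
    return o+d*((z-o[2])/d[:,2])[:,None]
def w2pix(c,P):
    f=200/np.tan(np.radians(c["vertical_fov"])/2)
    K=np.array([[f,0,c["cx"]],[0,f,c["cy"]],[0,0,1.]])
    return cv2.projectPoints(np.array(P,float).reshape(-1,1,3),np.array(c["rvec"],float),np.array(c["tvec"],float),K,np.array(c["dist"],float))[0].reshape(-1,2)
E
python3 - <<'E'
from h import *
for n in ("top","scene"):
    c=camera(n); cv2.imwrite(f"pics/{n}0.png",c["image"][:,:,::-1])
    R,_=cv2.Rodrigues(np.array(c["rvec"],float)); print(n,c["vertical_fov"],-R.T@np.array(c["tvec"]).ravel())
    for q in "long_housing square_housing round_housing elbow_housing long_nest square_nest round_nest elbow_nest flux_jar dropper_bottle".split():
        for r in place_of(q,n)[:3]:
            z=0.0; print(q,round(r["score"],2),np.round(r["position"]),pix2w(c,[r["position"]],z)[0].round(3))
s=observe(); print(s)
E
```

```text
pics
top 47.26111743530469 [0.44992207 0.01971715 1.23467842]
long_housing 0.92 [382. 144.] [ 0.809 -0.149  0.   ]
long_housing 0.9 [433. 204.] [ 0.64  -0.286  0.   ]
long_housing 0.88 [430. 163.] [ 0.756 -0.28   0.   ]
square_housing 0.89 [223. 207.] [0.63  0.288 0.   ]
round_housing 0.84 [462. 280.] [ 0.435 -0.356  0.   ]
elbow_housing 0.77 [285. 274.] [0.45  0.116 0.   ]
long_nest 0.58 [292. 209.] [0.625 0.101 0.   ]
square_nest 0.61 [376. 207.] [ 0.631 -0.13   0.   ]
round_nest 0.67 [188. 271.] [0.458 0.374 0.   ]
elbow_nest 0.81 [377. 272.] [ 0.456 -0.131  0.   ]
elbow_nest 0.59 [221. 205.] [0.635 0.293 0.   ]
flux_jar 0.68 [425. 271.] [ 0.461 -0.259  0.   ]
dropper_bottle 0.59 [422. 269.] [ 0.464 -0.252  0.   ]
dropper_bottle 0.5 [238. 275.] [0.448 0.24  0.   ]
scene 49.350497865608574 [0.9802196 0.5079611 0.8742745]
long_housing 0.79 [260. 140.] [ 0.634 -0.28   0.   ]
long_housing 0.72 [224. 156.] [ 0.745 -0.281  0.   ]
long_housing 0.71 [303.  99.] [ 0.439 -0.36  -0.   ]
square_housing 0.75 [393. 302.] [0.63  0.296 0.   ]
round_housing 0.78 [301.  97.] [ 0.442 -0.371  0.   ]

[... 569 characters left out ...]
ts': array([-1.26149608,  0.41741768, -0.01029043,  1.61364383,  0.00470383,
        1.11071534, -0.05299697]), 'dq': array([ 1.16031616e-03, -1.07983229e-03,  7.71364474e-05, -2.42663025e-03,
       -1.03366273e-03, -1.91877580e-03,  2.74612090e-03]), 'effort': array([-1.64888938e-04, -8.64193439e+01,  6.77844398e-01, -4.35191524e+01,
        1.91298657e-02,  1.98581431e-03,  3.27152577e-05]), 'ee_pos': array([0.21476962, 0.58689207, 0.24223065]), 'eef_rot': array([-3.14143488e+00,  5.11052501e-05,  2.79079166e+00]), 'force': array([ 0.62386979, -0.62570959, -0.33966023]), 'wrist_torque': array([-0.01708042,  0.00454646, -0.00108963]), 'grip_force': 0.0, 'gripper_width': 1.0008275381295513}
```

View pictures.

Run:
```python
import cv2
t=cv2.imread("pics/top0.png"); cv2.imwrite("pics/top0c.png",cv2.resize(t[110:320,150:500],None,fx=2.28,fy=2.28,interpolation=cv2.INTER_CUBIC))
```

```text
(no output)
```

View pics/top0c.png

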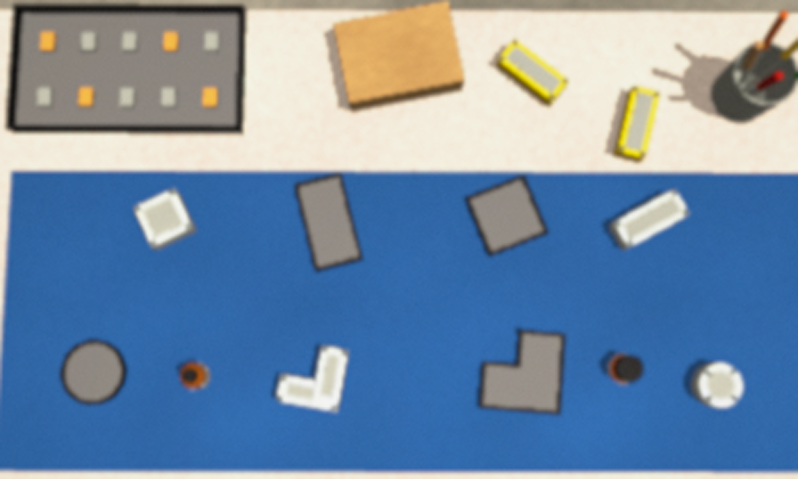

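View pics/scene0.png

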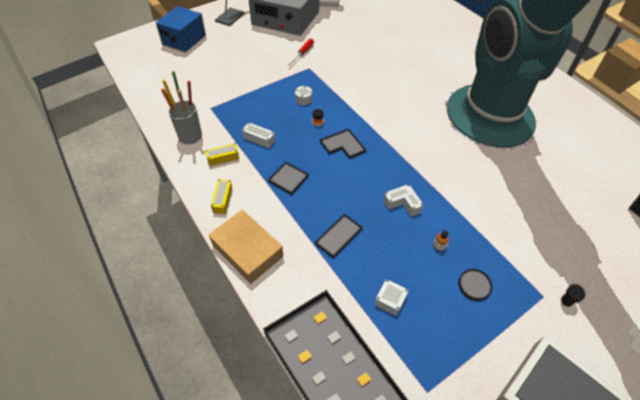

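```bash
cat > fit.py <<'E'
from h import *
from scipy.optimize import minimize
def rect(a,b,c,d): return np.array([[a,c],[b,c],[b,d],[a,d]])
th=np.linspace(0,2*np.pi,40,endpoint=False)
circ=lambda r:[np.c_[np.cos(th),np.sin(th)]*r]
M={"long_housing":([rect(-.042,.042,-.017,.017)],.032),"square_housing":([rect(-.026,.026,-.026,.026)],.032),
"round_housing":(circ(.025),.032),"elbow_housing":([rect(-.035,.035,-.035,-.005),rect(-.035,-.005,-.035,.035)],.032),
"long_nest":([rect(-.054,.054,-.029,.029)],.011),"square_nest":([rect(-.038,.038,-.038,.038)],.011),"round_nest":(circ(.037),.011),
"elbow_nest":([rect(-.047,.047,-.047,.007),rect(-.047,.007,-.047,.047)],.011),"flux_jar":(circ(.017),.038),"dropper_bottle":(circ(.015),.05)}
def fit(name,xy,cams,z0=0.,yaws=None,win=.075,thr=40):
    parts,h=M[name]; S=4; W=[]
    for c in cams:
        u=w2pix(c,[[xy[0]+a,xy[1]+b,z] for a in(-win,win) for b in(-win,win) for z in (0,h)])
        lo=np.floor(u.min(0)).astype(int).clip(0); hi=np.ceil(u.max(0)).astype(int).clip(0,[639,399])
        im=c["image"][lo[1]:hi[1],lo[0]:hi[0]].astype(int)
        W.append((c,lo,(im[:,:,2]-im[:,:,0]<thr).astype(float)))
    def cost(p):
        e=0;c_,s_=np.cos(p[2]),np.sin(p[2])
        for c,lo,m in W:
            r=np.zeros((m.shape[0]*S,m.shape[1]*S),np.uint8)
            for q in parts:
                w=q@np.array([[c_,s_],[-s_,c_]])+p[:2]
                P=np.r_[np.c_[w,np.full(len(w),z0)],np.c_[w,np.full(len(w),z0+h)]]
                uv=((w2pix(c,P)-lo+.5)*S*16-8).astype(np.int32)
                cv2.fillConvexPoly(r,cv2.convexHull(uv),255,shift=4)
            e+=np.abs(cv2.resize(r,m.shape[::-1],interpolation=cv2.INTER_AREA)/255.-m).sum()/m.size*100
        return e
    best=None
    for y in (yaws if yaws is not None else np.arange(0,6.28,.4)):
        o=minimize(cost,[*xy,y],method="Nelder-Mead",options=dict(initial_simplex=np.array([[*xy,y],[xy[0]+.01,xy[1],y],[xy[0],xy[1]+.01,y],[xy[0],xy[1],y+.2]]),maxiter=80,xatol=1e-4))
        if best is None or o.fun<best.fun: best=o
    return best.x.round(4),round(best.fun,2)
E
python3 - <<'E'
from fit import *
ct,cs=camera("top"),camera("scene")
g=dict(long_housing=(.635,-.28),square_housing=(.63,.288),round_housing=(.438,-.355),elbow_housing=(.447,.106),long_nest=(.628,.096),square_nest=(.633,-.127),round_nest=(.457,.373),elbow_nest=(.456,-.135),flux_jar=(.458,-.25),dropper_bottle=(.446,.24))
for k,v in g.items():
    w=.045 if k in("flux_jar","dropper_bottle","round_housing") else .065
    ys=[0] if k in("round_housing","round_nest","flux_jar","dropper_bottle") else None
    print(k,*[fit(k,v,c,yaws=ys,win=w) for c in ([ct],[cs],[ct,cs])])
E
```

```text
long_housing (array([ 0.6339, -0.2845,  2.0454]), np.float64(13.56)) (array([ 0.6351, -0.284 ,  5.2172]), np.float64(14.32)) (array([ 0.6345, -0.2844,  2.0608]), np.float64(28.01))
square_housing (array([0.6319, 0.2877, 3.6161]), np.float64(8.89)) (array([0.6329, 0.2882, 3.615 ]), np.float64(13.62)) (array([0.6324, 0.2878, 3.6183]), np.float64(22.6))
round_housing (array([ 0.4409, -0.3574,  0.1598]), np.float64(1.29)) (array([ 0.4417, -0.3573,  0.0794]), np.float64(5.31)) (array([ 0.4409, -0.3574,  0.095 ]), np.float64(6.73))
elbow_housing (array([0.4503, 0.1106, 6.1033]), np.float64(1.6)) (array([ 0.4509,  0.1105, -0.1717]), np.float64(8.51)) (array([ 0.4505,  0.1106, -0.168 ]), np.float64(10.13))
long_nest (array([0.6321, 0.0953, 0.2515]), np.float64(7.75)) (array([0.6323, 0.095 , 3.4206]), np.float64(14.01)) (array([0.632 , 0.0952, 0.2551]), np.float64(21.84))
square_nest (array([ 0.6394, -0.117 ,  0.3685]), np.float64(10.91)) (array([ 0.6402, -0.1185,  3.5503]), np.float64(15.79)) (array([ 0.6394, -0.1176,  1.9388]), np.float64(26.77))
round_nest (array([0.4532, 0.3671, 0.0992]), np.float64(1.99)) (array([0.453 , 0.3672, 0.1286]), np.float64(5.12)) (array([0.4528, 0.3674, 0.1387]), np.float64(7.19))
elbow_nest (array([ 0.457 , -0.1332, -0.088 ]), np.float64(3.07)) (array([ 0.4574, -0.1341,  6.1769]), np.float64(7.05)) (array([ 0.4569, -0.1333, -0.0932]), np.float64(10.14))
flux_jar (array([ 0.4596, -0.2495,  0.1327]), np.float64(1.63)) (array([ 0.4615, -0.25  ,  0.1844]), np.float64(10.83)) (array([ 0.4596, -0.2497,  0.0846]), np.float64(12.91))
dropper_bottle (array([ 0.4489,  0.2448, -0.0795]), np.float64(1.45)) (array([0.4515, 0.247 , 0.0773]), np.float64(7.66)) (array([0.4488, 0.2453, 0.1018]), np.float64(9.25))
```

```bash
cat > go.py <<'E'
import sys,numpy as np
from plant import observe
x,y,z,yaw=map(float,sys.argv[1:5]); s=observe(); p=np.array(s["ee_pos"]); r=s["eef_rot"]
d=np.array([x,y,z])-p; c,q=np.cos(yaw),np.sin(yaw)
tw=-np.degrees(yaw-r[2]); tw=(tw+180)%360-180
print("t",round(s["time"],2),"dx %.2f dy %.2f dz %.2f twist %.2f"%((c*d[0]+q*d[1])/.05,(q*d[0]-c*d[1])/.05,-d[2]/.05,tw/5),"tilt",np.round(r,3),"q",np.round(s["joints"],2))
E
python3 -m handwheel '[[1,0,0,0.3,0.95],[1,0,0,0.3,0.95],[1,0,0,0.3,0.95],[1,0,0,0.3,0.95],[1,0,0,0.3,0.95],[1,0,0,0.3,0.95],[1,0,0,0.3,0.95],[1,0,0,0.3,0.95],[1,0,0,0.3,0.94]]'
python3 go.py 0.632 0.288 0.10 2.046
```

```text
time: 2.1
ee_pos: [0.2148, 0.587, 0.1067]
eef_rot: [3.141, -0.0, 2.042]
force: [-0.6, 0.4, 0.5]
gripper_width: 1.003
grip_force: 0.0
t 2.1 dx -9.13 dy 4.68 dz 0.13 twist -0.04 tilt [ 3.141 -0.     2.042] q [-1.37  0.57  0.14  1.72 -0.1   0.85 -0.72]
```

```bash
python3 -m handwheel '[[1,-0.4,0.2,0,0],[1,-0.8,0.4,0,0],[1,-0.8,0.4,0,0],[1,-0.8,0.4,0,0],[1,-0.8,0.4,0,0],[1,-0.8,0.4,0,0],[1,-0.8,0.4,0,0],[1,-0.8,0.4,0,0],[1,-0.8,0.4,0,0],[1,-0.8,0.42,0,0],[1,-0.8,0.42,0,0],[1,-0.73,0.4,0,0],[1,0,0,0,0],[1,0,0,0,0]]'
python3 go.py 0.632 0.288 0.018 2.046
```

```text
time: 3.5
ee_pos: [0.6303, 0.286, 0.1069]
eef_rot: [-3.141, 0.0, 2.044]
force: [-0.5, 0.6, -0.6]
gripper_width: 0.999
grip_force: 0.0
t 3.5 dx 0.02 dy 0.05 dz 1.78 twist -0.03 tilt [-3.141  0.     2.044] q [-0.6   0.68  0.19  1.54 -0.15  0.94  0.11]
```

```bash
python3 -m handwheel '[[1,0.02,0.05,0.4,0],[1,0,0,0.5,0],[1,0,0,0.5,0],[1,0,0,0.24,0],[1,0,0,0.1,0],[1,0,0,0,0],[0.5,0,0,0,0],[0.5,0,0,0,0],[0.5,0,0,0,0],[0.5,0,0,0,0],[0.5,0,0,0,0],[0.5,0,0,0,0],[0.5,0,0,0,0],[0.5,0,0,0,0]]' 60
```

```text
time: 4.9
ee_pos: [0.6322, 0.2893, 0.0216]
eef_rot: [3.14, -0.0, 2.045]
force: [-1.1, -0.6, 7.5]
gripper_width: 0.596
grip_force: 63.4
```

```bash
python3 go.py 0.6394 -0.1175 0.12 1.94
python3 - <<'E'
from h import *
c=camera("wrist"); cv2.imwrite("pics/w1.png",c["image"][:,:,::-1])
E
```

```text
t 4.9 dx -7.64 dy -2.80 dz -1.97 twist 1.21 tilt [ 3.14  -0.     2.045] q [-0.59  0.79  0.17  1.55 -0.17  0.81  0.12]
```

View pics/w1.png

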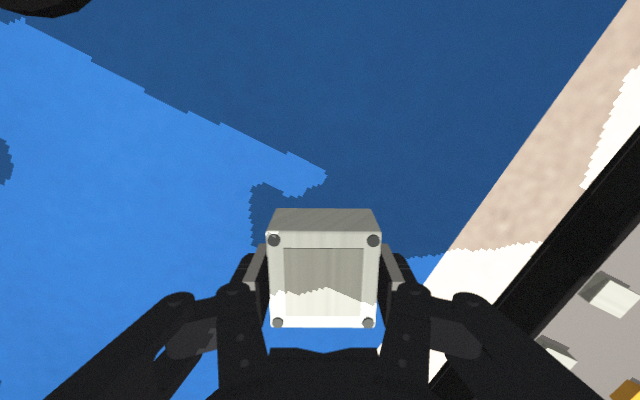

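```bash
python3 -m handwheel '[[0.9,0,0,0,0],[0.9,0,0,0,0],[0.9,0,0,-0.1,0],[0.9,0,0,-0.07,0],[0.9,0,0,0,0],[0.5,0,0,0,0],[0.5,0,0,0,0],[0.5,0,0,0,0],[0.5,0,0,0,0],[0.5,0,0,0,0]]' 60;python3 -m handwheel '[[0.5,0,0,-0.1,0],[0.5,0,0,-0.2,0],[0.5,0,0,0,0],[0.5,0,0,0,0]]'; python3 go.py 0.6394 -0.1175 0.12 1.94
```

```text
time: 5.95
ee_pos: [0.6317, 0.289, 0.0291]
eef_rot: [3.141, 0.0, 2.045]
force: [-1.7, -1.0, 7.3]
gripper_width: 0.588
grip_force: 63.4
time: 6.35
ee_pos: [0.6317, 0.2891, 0.0442]
eef_rot: [3.141, 0.0, 2.046]
force: [-0.4, -0.1, -2.7]
gripper_width: 0.587
grip_force: 63.1
t 6.35 dx -7.64 dy -2.79 dz -1.52 twist 1.21 tilt [3.141 0.    2.046] q [-0.59  0.76  0.17  1.55 -0.16  0.84  0.12]
```

```bash
python3 -m handwheel '[[0.5,0,0,-0.4,0.61],[0.5,0,0,-0.4,0.6],[0.5,-0.4,-0.14,-0.4,0],[0.5,-0.75,-0.28,0,0],[0.5,-0.8,-0.3,0,0],[0.5,-0.8,-0.3,0,0],[0.5,-0.8,-0.3,0,0],[0.5,-0.8,-0.3,0,0],[0.5,-0.8,-0.3,0,0],[0.5,-0.8,-0.3,0,0],[0.5,-0.8,-0.27,0,0],[0.5,-0.6,-0.2,0,0],[0.5,-0.29,-0.1,0,0],[0.5,0,0,0,0],[0.5,0,0,0,0]]'; python3 go.py 0.6394 -0.1175 0.0355 1.94
```

```text
time: 7.85
ee_pos: [0.6393, -0.1166, 0.1035]
eef_rot: [-3.142, -0.001, 1.94]
force: [-0.0, -0.1, -3.1]
gripper_width: 0.587
grip_force: 63.5
t 7.85 dx -0.02 dy -0.00 dz 1.36 twist 0.01 tilt [-3.142e+00 -1.000e-03  1.940e+00] q [-0.04  0.62  0.25  1.66 -0.19  0.88  0.65]
```

```bash
python3 -m handwheel '[[0.5,-0.02,0,0.4,0],[0.5,0,0,0.5,0],[0.5,0,0,0.25,0],[0.5,0,0,0.1,0],[0.5,0,0,0.06,0],[0.5,0,0,0.05,0],[0.5,0,0,0,0],[0.5,0,0,0,0]]'
```

```text
time: 8.65
ee_pos: [0.64, -0.1186, 0.0364]
eef_rot: [3.141, 0.0, 1.94]
force: [-0.1, -0.5, -2.3]
gripper_width: 0.59
grip_force: 63.4
```

```bash
python3 -m handwheel '[[0.5,0,0,0.03,0],[0.5,0,0,0.02,0],[0.5,0,0,0,0]]'; python3 -m handwheel '[[0.7,0,0,0,0],[0.8,0,0,0,0],[0.9,0,0,0,0],[0.9,0,0,-0.2,0],[0.9,0,0,-0.4,0],[1,0,0,-0.6,0],[1,0,0,-0.6,0]]';  python3 go.py 0.6345 -0.2843 0.06 2.055
```

```text
time: 8.95
ee_pos: [0.6401, -0.1187, 0.0351]
eef_rot: [3.141, 0.0, 1.94]
force: [-8.5, 2.6, 21.6]
gripper_width: 0.587
grip_force: 66.2
time: 9.65
ee_pos: [0.6395, -0.1186, 0.1248]
eef_rot: [-3.141, 0.0, 1.94]
force: [0.4, 0.4, 0.5]
gripper_width: 1.003
grip_force: 0.0
t 9.65 dx -2.89 dy -1.63 dz 1.30 twist -1.32 tilt [-3.141  0.     1.94 ] q [-0.05  0.6   0.25  1.65 -0.18  0.92  0.64]
```

```bash
python3 -m handwheel '[[1,0,0,0.1,-0.66],[1,0,0,0.1,-0.66],[1,-0.59,-0.33,0.1,0],[1,-0.8,-0.45,0,0],[1,-0.8,-0.45,0,0],[1,-0.5,-0.3,0,0],[1,-0.2,-0.1,0,0],[1,0,0,0,0],[1,0,0,0,0]]'; python3 go.py 0.6345 -0.2843 0.026 2.055
```

```text
time: 10.55
ee_pos: [0.6353, -0.2828, 0.1085]
eef_rot: [3.141, -0.001, 2.056]
force: [0.8, 1.3, 0.9]
gripper_width: 0.999
grip_force: 0.0
t 10.55 dx -0.02 dy -0.03 dz 1.65 twist 0.02 tilt [ 3.141e+00 -1.000e-03  2.056e+00] q [ 0.22  0.69  0.23  1.53 -0.18  0.95  0.99]
```

```bash
python3 -m handwheel '[[1,-0.02,-0.02,0.5,0],[0.8,0,0,0.5,0],[0.7,0,0,0.4,0],[0.7,0,0,0.2,0],[0.7,0,0,0.05,0],[0.7,0,0,0,0],[0.3,0,0,0,0],[0.3,0,0,0,0],[0.3,0,0,0,0],[0.3,0,0,0,0],[0.3,0,0,0,0],[0.3,0,0,0,0],[0.3,0,0,0,0]]' 60; python3 go.py 0.632 0.0952 0.1 3.395
```

```text
time: 11.85
ee_pos: [0.635, -0.2859, 0.0272]
eef_rot: [3.14, 0.001, 2.055]
force: [-1.4, 1.0, 6.7]
gripper_width: 0.384
grip_force: 60.4
t 11.85 dx -1.85 dy 7.39 dz -1.46 twist -15.35 tilt [3.140e+00 1.000e-03 2.055e+00] q [ 0.24  0.79  0.21  1.55 -0.2   0.82  1.01]
```

```bash
python3 -m handwheel '[[0.3,0,0,-0.2,0],[0.3,0,0,-0.3,0],[0.3,0,0,-0.4,-0.95],[0.3,0,0,-0.4,-0.96],[0.3,0,0,-0.2,-0.96],[0.3,0,0,0,-0.96],[0.3,0,0,0,-0.96],[0.3,0,0,0,-0.96],[0.3,0,0,0,-0.96],[0.3,0,0,0,-0.96],[0.3,0,0,0,-0.96],[0.3,0,0,0,-0.96],[0.3,0,0,0,-0.96],[0.3,0,0,0,-0.96],[0.3,0,0,0,-0.96],[0.3,0,0,0,-0.96],[0.3,0,0,0,-0.96],[0.3,0,0,0,-0.96]]';  python3 go.py 0.632 0.0952 0.1 3.395
```

```text
time: 13.65
ee_pos: [0.6344, -0.2862, 0.1023]
eef_rot: [-3.14, 0.0, -2.885]
force: [-1.4, -0.1, -2.3]
gripper_width: 0.381
grip_force: 60.1
t 13.65 dx -1.87 dy 7.40 dz 0.05 twist 0.03 tilt [-3.14   0.    -2.885] q [ 0.44  0.69 -0.09  1.52  0.07  0.94  2.15]
```

```bash
python3 -m handwheel '[[0.3,-0.1,0.4,0,0],[0.3,-0.2,0.8,0,0],[0.3,-0.2,0.8,0,0],[0.3,-0.2,0.8,0,0],[0.3,-0.2,0.8,0,0],[0.3,-0.2,0.8,0,0],[0.3,-0.2,0.8,0,0],[0.3,-0.2,0.8,0,0],[0.3,-0.2,0.7,0,0],[0.3,-0.1,0.5,0,0],[0.3,-0.07,0.2,0,0],[0.3,0,0,0,0],[0.3,0,0,0,0]]';  python3 go.py 0.632 0.0952 0.0332 3.395
```

```text
time: 14.95
ee_pos: [0.6324, 0.0946, 0.1013]
eef_rot: [-3.14, 0.0, -2.89]
force: [0.0, -0.9, -2.6]
gripper_width: 0.382
grip_force: 60.3
t 14.95 dx 0.01 dy 0.01 dz 1.36 twist -0.02 tilt [-3.14  0.   -2.89] q [-0.1   0.6  -0.13  1.68  0.1   0.87  1.55]
```

```bash
python3 -m handwheel '[[0.3,0,0,0.4,0],[0.3,0,0,0.5,0],[0.3,0,0,0.25,0],[0.3,0,0,0.1,0],[0.3,0,0,0.06,0],[0.3,0,0,0.04,0],[0.3,0,0,0.02,0],[0.3,0,0,0,0]]'; python3 -m handwheel '[[0.3,0,0,0.02,0],[0.3,0,0,0,0]]'
```

```text
time: 15.75
ee_pos: [0.6327, 0.0958, 0.0332]
eef_rot: [-3.141, 0.001, -2.889]
force: [-2.5, -1.4, 3.2]
gripper_width: 0.383
grip_force: 60.9
time: 15.95
ee_pos: [0.6327, 0.0958, 0.0331]
eef_rot: [-3.141, 0.001, -2.889]
force: [-10.2, -2.2, 20.5]
gripper_width: 0.382
grip_force: 63.1
```

```bash
python3 -m handwheel '[[0.5,0,0,0,0],[0.7,0,0,0,0],[0.7,0,0,0,0],[0.7,0,0,-0.2,0],[0.7,0,0,-0.4,0],[0.7,0,0,-0.6,0.96],[0.7,0,0,-0.4,0.96],[0.7,0,0,0,0.96],[0.7,0,0,0,0.96],[0.7,0,0,0,0.96]]';  python3 go.py 0.460 0.0887 0.1 2.974
```

```text
time: 16.95
ee_pos: [0.6324, 0.096, 0.1123]
eef_rot: [3.141, 0.001, 2.972]
force: [0.4, 0.3, -0.4]
gripper_width: 0.699
grip_force: 0.0
t 16.95 dx 3.38 dy -0.72 dz 0.25 twist -0.02 tilt [3.141e+00 1.000e-03 2.972e+00] q [-0.18  0.58 -0.03  1.68  0.02  0.88  1.19]
```

```bash
python3 -m handwheel '[[0.7,0.4,-0.08,0,0],[0.7,0.8,-0.16,0,0],[0.7,0.8,-0.16,0.1,0],[0.7,0.7,-0.16,0.1,0],[0.7,0.5,-0.1,0,0],[0.7,0.18,-0.06,0,0],[0.7,0,0,0,0],[0.7,0,0,0,0]]';  python3 go.py 0.460 0.0887 0.024 2.974
```

```text
time: 17.75
ee_pos: [0.4609, 0.0884, 0.1019]
eef_rot: [3.141, 0.001, 2.976]
force: [1.0, -0.1, -0.3]
gripper_width: 0.702
grip_force: 0.0
t 17.75 dx 0.02 dy 0.00 dz 1.56 twist 0.02 tilt [3.141e+00 1.000e-03 2.976e+00] q [-0.22  0.34 -0.05  2.11  0.02  0.69  1.13]
```

```bash
python3 -m handwheel '[[0.7,0.02,0,0.4,0],[0.7,0,0,0.5,0],[0.7,0,0,0.4,0],[0.7,0,0,0.2,0],[0.7,0,0,0.06,0],[0.7,0,0,0,0],[0.3,0,0,0,0],[0.3,0,0,0,0],[0.3,0,0,0,0],[0.3,0,0,0,0],[0.3,0,0,0,0],[0.3,0,0,0,0],[0.3,0,0,0,0]]' 90; python3 go.py 0.4666 -0.1543 0.1 3.05
python3 - <<'E'
from h import *
c=camera("wrist"); cv2.imwrite("pics/w2.png",c["image"][:,:,::-1])
E
```

```text
time: 19.05
ee_pos: [0.4592, 0.0886, 0.0244]
eef_rot: [3.141, 0.001, 2.976]
force: [-3.7, 0.0, 15.0]
gripper_width: 0.334
grip_force: 88.7
t 19.05 dx -0.59 dy -4.82 dz -1.51 twist -0.85 tilt [3.141e+00 1.000e-03 2.976e+00] q [-0.22  0.49 -0.04  2.14  0.04  0.51  1.11]
```

View pics/w2.png

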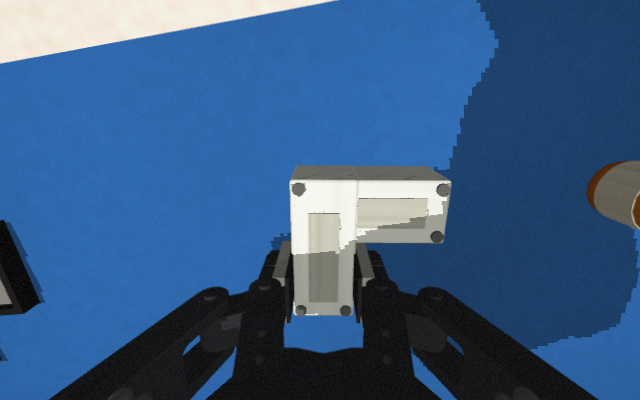

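```bash
python3 -m handwheel '[[0.3,0,0,-0.1,0],[0.3,0,0,-0.3,0],[0.3,0,0,-0.4,-0.43],[0.3,0,0,-0.4,-0.42],[0.3,0,0,-0.3,0],[0.3,0,0,0,0]]';  python3 go.py 0.4674 -0.1548 0.1 3.051
```

```text
time: 19.7
ee_pos: [0.4597, 0.0886, 0.1002]
eef_rot: [3.141, 0.003, 3.05]
force: [0.1, -0.3, -3.0]
gripper_width: 0.326
grip_force: 89.6
t 19.7 dx -0.59 dy -4.83 dz 0.00 twist -0.01 tilt [3.141e+00 3.000e-03 3.050e+00] q [-0.2   0.35 -0.07  2.11  0.04  0.68  1.19]
```

```bash
python3 -m handwheel '[[0.3,-0.05,-0.4,0,0],[0.3,-0.09,-0.7,0,0],[0.3,-0.09,-0.7,0,0],[0.3,-0.09,-0.7,0,0],[0.3,-0.09,-0.7,0,0],[0.3,-0.09,-0.7,0,0],[0.3,-0.09,-0.5,0,0],[0.3,0,-0.3,0,0],[0.3,0,-0.13,0,0],[0.3,0,0,0,0],[0.3,0,0,0,0]]';  python3 go.py 0.4674 -0.1548 0.0304 3.051
python3 - <<'E'
from h import *
c=camera("scene"); cv2.imwrite("pics/s2.png",cv2.resize(c["image"][60:260,220:520,::-1],None,fx=2.5,fy=2.5))
E
```

```text
time: 20.8
ee_pos: [0.4659, -0.1538, 0.0981]
eef_rot: [3.141, -0.0, 3.051]
force: [0.0, 1.1, -1.8]
gripper_width: 0.325
grip_force: 89.5
t 20.8 dx -0.03 dy -0.02 dz 1.35 twist -0.00 tilt [ 3.141 -0.     3.051] q [ 0.24  0.38  0.01  2.06 -0.01  0.7   1.74]
```

View pics/s2.png

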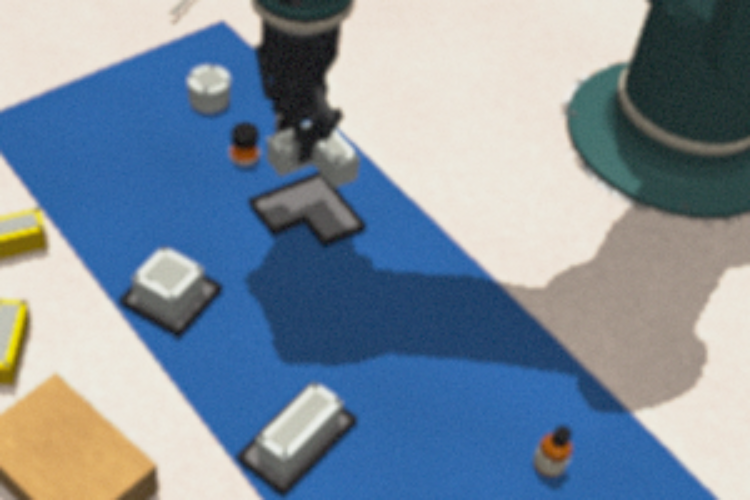

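```bash
python3 -m handwheel '[[0.3,-0.03,-0.02,0.4,0],[0.3,0,0,0.5,0],[0.3,0,0,0.25,0],[0.3,0,0,0.08,0],[0.3,0,0,0.06,0],[0.3,0,0,0.04,0],[0.3,0,0,0.02,0],[0.3,0,0,0,0]]'; python3 -m handwheel '[[0.3,0,0,0.02,0],[0.3,0,0,0,0]]'
```

```text
time: 21.65
ee_pos: [0.4676, -0.156, 0.0312]
eef_rot: [-3.141, 0.001, 3.05]
force: [-0.4, 0.2, -1.5]
gripper_width: 0.327
grip_force: 89.4
time: 21.85
ee_pos: [0.4676, -0.1559, 0.0304]
eef_rot: [-3.141, 0.001, 3.05]
force: [-2.8, 1.7, 8.5]
gripper_width: 0.329
grip_force: 90.7
```

```bash
python3 -m handwheel '[[0.5,0,0,0,0],[0.6,0,0,0,0],[0.6,0,0,0,0],[0.6,0,0,-0.2,0],[0.6,0,0,-0.4,0],[0.6,0,0,-0.6,0],[0.8,0,0,-0.6,0],[0.8,0,0,-0.1,0]]';  python3 go.py 0.441 -0.3574 0.1 3.05
```

```text
time: 22.65
ee_pos: [0.4687, -0.1563, 0.1284]
eef_rot: [-3.141, 0.005, 3.05]
force: [-0.3, 0.1, -0.7]
gripper_width: 0.796
grip_force: 0.0
t 22.65 dx 0.18 dy -4.06 dz 0.57 twist -0.00 tilt [-3.141  0.005  3.05 ] q [ 0.25  0.34  0.02  2.04 -0.01  0.76  1.75]
```

```bash
python3 -m handwheel '[[0.8,0.03,-0.4,0,0],[0.8,0.03,-0.7,0,0],[0.8,0.03,-0.7,0,0],[0.8,0.03,-0.7,0,0],[0.8,0.03,-0.7,0,0],[0.8,0.03,-0.5,0,0],[0.8,0,-0.26,0,0],[0.8,0,-0.1,0,0],[0.8,0,0,0,0],[0.8,0,0,0,0]]';  python3 go.py 0.441 -0.3574 0.026 3.05
```

```text
time: 23.65
ee_pos: [0.4403, -0.3559, 0.1248]
eef_rot: [3.141, -0.0, 3.051]
force: [0.4, -0.6, -0.3]
gripper_width: 0.798
grip_force: 0.0
t 23.65 dx -0.02 dy -0.03 dz 1.98 twist 0.02 tilt [ 3.141 -0.     3.051] q [ 0.56  0.45  0.08  1.86 -0.05  0.83  2.15]
```

```bash
python3 -m handwheel '[[0.8,-0.02,0,0.4,0],[0.8,0,0,0.5,0],[0.8,0,0,0.5,0],[0.8,0,0,0.4,0],[0.8,0,0,0.16,0],[0.8,0,0,0,0],[0.5,0,0,0,0],[0.5,0,0,0,0],[0.5,0,0,0,0],[0.5,0,0,0,0],[0.5,0,0,0,0],[0.5,0,0,0,0]]' 60; python3 -m handwheel '[[0.5,0,0,-0.1,0],[0.5,0,0,-0.4,0],[0.5,0,0,-0.6,0],[0.5,0,0,-0.7,0],[0.5,0,0,-0.7,0],[0.5,0,0,0,0]]'; python3 go.py 0.453 0.3672 0.15 3.05
```

```text
time: 24.85
ee_pos: [0.4414, -0.3573, 0.0284]
eef_rot: [-3.141, 0.002, 3.05]
force: [-2.1, 2.5, 9.1]
gripper_width: 0.561
grip_force: 60.3
time: 25.45
ee_pos: [0.4426, -0.3587, 0.1572]
eef_rot: [-3.138, 0.007, 3.05]
force: [0.5, -1.4, -1.6]
gripper_width: 0.553
grip_force: 62.4
t 25.45 dx 1.12 dy 14.48 dz 0.14 twist -0.00 tilt [-3.138  0.007  3.05 ] q [ 0.56  0.41  0.08  1.84 -0.04  0.88  2.14]
```

```bash
python3 -m handwheel '[[0.5,0.03,0.4,0,0],[0.5,0.06,0.7,0,0],[0.5,0.06,0.8,0,0],[0.5,0.06,0.8,0,0],[0.5,0.06,0.8,0,0],[0.5,0.06,0.8,0,0],[0.5,0.06,0.8,0,0],[0.5,0.06,0.8,0,0],[0.5,0.06,0.8,0,0],[0.5,0.06,0.8,0,0],[0.5,0.06,0.8,0,0],[0.5,0.06,0.8,0,0],[0.5,0.06,0.8,0,0],[0.5,0.06,0.8,0,0],[0.5,0.06,0.8,0,0],[0.5,0.06,0.8,0,0],[0.5,0.06,0.8,0,0],[0.5,0.06,0.8,0,0],[0.5,0.04,0.3,0,0],[0.5,0,0,0,0]]';  python3 go.py 0.453 0.3672 0.1 3.05
```

```text
time: 27.45
ee_pos: [0.4505, 0.3568, 0.1516]
eef_rot: [3.141, -0.0, 3.053]
force: [-0.1, -0.1, -1.8]
gripper_width: 0.557
grip_force: 62.4
t 27.45 dx -0.03 dy 0.21 dz 1.03 twist 0.04 tilt [ 3.141 -0.     3.053] q [-0.53  0.44 -0.24  1.82  0.13  0.9   0.65]
```

```bash
python3 -m handwheel '[[0.5,-0.03,0.18,0.3,0],[0.5,0,0,0.5,0],[0.5,0,0,0.5,0],[0.5,0,0,0.5,0],[0.5,0,0,0.25,0],[0.5,0,0,0.12,0],[0.5,0,0,0.06,0],[0.5,0,0,0.03,0],[0.5,0,0,0,0]]';  python3 go.py 0.453 0.3672 0.0344 3.05
```

```text
time: 28.35
ee_pos: [0.4542, 0.3637, 0.0395]
eef_rot: [3.141, 0.001, 3.05]
force: [0.0, -0.0, -2.9]
gripper_width: 0.557
grip_force: 62.5
t 28.35 dx 0.03 dy 0.07 dz 0.10 twist -0.00 tilt [3.141e+00 1.000e-03 3.050e+00] q [-0.57  0.61 -0.21  1.85  0.19  0.69  0.6 ]
```

```bash
python3 -m handwheel '[[0.5,0.03,0.06,0.05,0],[0.5,0,0,0.03,0],[0.5,0,0,0.02,0],[0.5,0,0,0,0]]'; python3 -m handwheel '[[0.5,0,0,0.02,0],[0.5,0,0,0,0]]'
```

```text
time: 28.75
ee_pos: [0.4524, 0.3671, 0.0344]
eef_rot: [3.141, 0.0, 3.05]
force: [-4.0, -0.4, 9.7]
gripper_width: 0.559
grip_force: 63.8
time: 28.95
ee_pos: [0.4525, 0.3672, 0.0343]
eef_rot: [3.141, 0.0, 3.05]
force: [-10.4, -5.4, 29.2]
gripper_width: 0.553
grip_force: 65.7
```

Seated; release, retreat and check everything.

```bash
python3 -m handwheel '[[0.6,0,0,0,0],[0.8,0,0,0,0],[0.8,0,0,0,0],[0.8,0,0,-0.2,0],[0.8,0,0,-0.4,0],[0.8,0,0,-0.6,0],[0.8,0,0.5,-0.6,0],[0.8,0,0.7,-0.6,0],[0.8,0.3,0.7,-0.3,0],[0.8,0.5,0.7,0,0],[0.8,0.5,0.7,0,0],[0.8,0.5,0.7,0,0],[0.8,0,0,0,0],[0.8,0,0,0,0]]'
python3 - <<'E'
from fit import *
ct,cs=camera("top"),camera("scene")
cv2.imwrite("pics/top9.png",cv2.resize(ct["image"][110:320,150:500,::-1],None,fx=2.28,fy=2.28)); cv2.imwrite("pics/s9.png",cs["image"][:,:,::-1])
E
```

```text
time: 30.35
ee_pos: [0.3803, 0.5748, 0.1681]
eef_rot: [-3.142, -0.0, 3.052]
force: [0.7, 0.2, 0.0]
gripper_width: 0.799
grip_force: 0.0
```

View pics/top9.png

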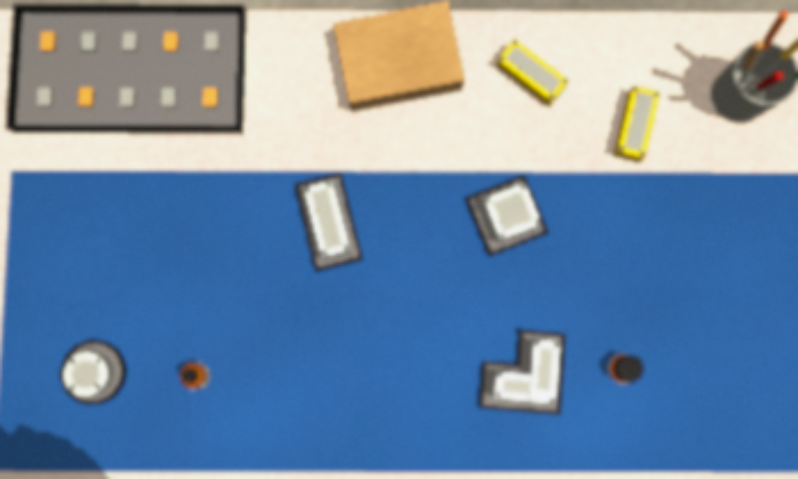

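View pics/s9.png

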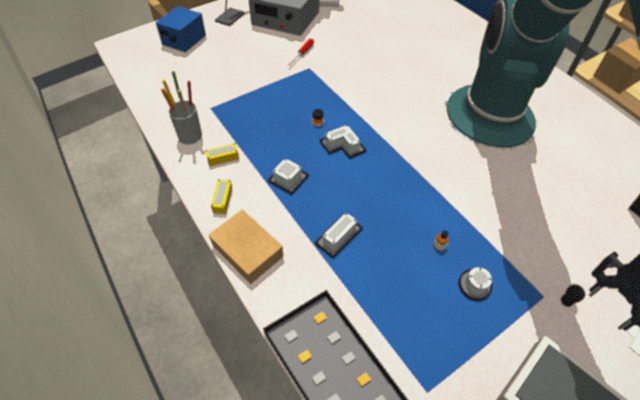

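Run:
```python
from fit import *
c=camera("top"); im=c["image"]
m=(im.min(2)>165); c=dict(c,image=np.where(m[...,None],0,np.array([0,0,200])).astype(np.uint8))
for k in("long","square","round","elbow"): M[k+"_housing"]=(M[k+"_housing"][0],.004)
for k,n,y in(("long",(.632,.0952),.253),("square",(.6395,-.1175),.37),("round",(.453,.3672),0),("elbow",(.457,-.1334),-.09)):
    x,e=fit(k+"_housing",n,[c],z0=.034,yaws=[y]); print(k,(x-[*n,y]).round(4),e)
```

```text
long [-0.002  -0.0004  0.0226] 12.02
square [ 0.0001 -0.0036  0.0089] 16.19
round [-0.0029 -0.0007  0.1592] 0.83
elbow [-0.0003 -0.0019  0.0175] 1.28
```

All within 4 mm and 0.03 rad.

```bash
python3 -c "from plant import *; print(finish_job())"
```

```text
the job is handed in; nothing more can be done
None
```

I set all four housings down in their own nests and handed the job in at about 30 s of the 102 s; my last top-camera check put each within about 4 mm of its nest's centre (long, square and elbow within 0.03 rad of its direction), with the flux jar and dropper bottle still standing, and no verdict came back.

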